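Make up a gel casting kit and a gel staining kit

TASK

Make up two gel kits from the stock on the bench, each thing resting flat in the part of the tray made for it: the grey casting tray gets the blue-capped buffer bottle in its round well and the white comb lengthwise in its long cradle (its weigh boat is already in), and the blue staining tray gets the red-capped stain bottle in its round well, the white timer in its square nest and the black marker lengthwise in its long cradle. Keep the bottles upright all the time, and leave the red marker and the slide box where they are.

Things in the scene. Friction and masses are not known exactly. Their poses are not given: they have to be found in the camera images.
- tray_casting: Grey kit tray, fixed, 180 (x) x 188 (y) mm; origin: underside centre. On its floor (5 thick), at tray (x, y): round well (38, -44), 84 inside, rim 12 high; square nest (38, 44), 84 x 84 inside, corner ribs 12 high, 52 gap mid-side; cradle along y (-62, 0), 46 x 156 inside, end ribs 10 high, open for |y| < 48. End walls at y +-92, 34 high. Weigh boat fixed in square nest.
- tray_staining: Blue kit tray, fixed, 180 (x) x 188 (y) mm; origin: underside centre. On its floor (5 thick), at tray (x, y): round well (38, -44), 84 inside, rim 12 high; square nest (38, 44), 84 x 84 inside, corner ribs 12 high, 52 gap mid-side; cradle along y (-62, 0), 46 x 156 inside, end ribs 10 high, open for |y| < 48. End walls at y +-92, 34 high. Empty at the start.
- buffer_bottle: Glass screw bottle with a blue cap and a white label with a blue band, upright; body 66 mm in diameter, 135 mm high in all, cap 40 mm in diameter in the top 14 mm, with the shoulder and neck below it; about 0.32 kg. Origin: centre of its underside, z up. Can be held by the cap from above.
- stain_bottle: Small glass bottle with a red cap, a red-banded label and amber stain, upright; body 55 mm in diameter, 105 mm high in all, cap 34 mm in diameter in the top 13 mm, with the shoulder and neck below it; about 0.17 kg. Origin: centre of its underside, z up. Can be held by the cap from above.
- lab_timer: White square lab timer with grey and orange keys, 62 x 62 mm, 14 mm high (16 with the keys), lying flat; about 0.06 kg. Origin: centre of its underside; x and y along its sides, z up.
- white_comb: White gel comb lying flat, 30 (x) x 118 (y) x 9 mm high; about 0.03 kg. Origin: centre of its underside; y along its length, z up.
- black_marker: Marker pen with a grey barrel and a black cap, lying; 13 (x) x 135 (y) mm, 13 mm high; about 0.012 kg; it does not roll. Origin: centre of its underside; y along its length, z up.
- red_marker: Marker pen with a white barrel and a red cap, lying; 13 (x) x 135 (y) mm, 13 mm high. Belongs to no kit: leave it. Origin: centre of its underside; y along its length.
- slide_box: Purple and white box of slides, 60 (x) x 86 (y) x 30 mm high. Belongs to no kit: leave it. Origin: centre of its underside; y along its length. Behind it stands the gel imager, fixed, 0.8 m high: front at x 0.57 m, y 0.04 to 0.54 m, its door handle out to x 0.54 m near y 0.08 m, z 0.32 to 0.48 m: pass it with the hand drawn back.
Mind the look-alikes: they are no part of the job. What is shaped like the lab_timer but purple is not meant.

How it is judged:
At the end, for the whole second after the job is handed in: Both bottles, comb, timer and black marker each rest at their named place in their tray (centres within 14 to 24 mm, long things along the cradle to 0.2-0.3 rad), down on the floor (4 mm), level to 0.08 rad, released and at rest; red marker and slide box within 30 mm of their start (x of buffer_bottle in the frame of tray_casting between 0.023 and 0.053 m and y of buffer_bottle in the frame of tray_casting between -0.059 and -0.029 m and z of buffer_bottle in the frame of tray_casting between 0.001 and 0.009 m and angle between each of buffer_bottle, white_comb, stain_bottle, lab_timer, black_marker's own z axis and vertical below 0.08 rad and linear speed of each of buffer_bottle, white_comb, stain_bottle, lab_timer, black_marker below 0.02 m/s and x of white_comb in the frame of tray_casting between -0.076 and -0.048 m and y of white_comb in the frame of tray_casting between -0.024 and 0.024 m and z of white_comb in the frame of tray_casting between 0.001 and 0.009 m and angle between the y axis of white_comb and the y axis of tray_casting, either way round below 0.2 rad and x of stain_bottle in the frame of tray_staining between 0.02 and 0.056 m and y of stain_bottle in the frame of tray_staining between -0.062 and -0.026 m and z of stain_bottle in the frame of tray_staining between 0.001 and 0.009 m and x of lab_timer in the frame of tray_staining between 0.022 and 0.054 m and y of lab_timer in the frame of tray_staining between 0.028 and 0.06 m and z of lab_timer in the frame of tray_staining between 0.001 and 0.009 m and x of black_marker in the frame of tray_staining between -0.082 and -0.042 m and y of black_marker in the frame of tray_staining between -0.018 and 0.018 m and z of black_marker in the frame of tray_staining between 0.001 and 0.009 m and angle between the y axis of black_marker and the y axis of tray_staining, either way round below 0.3 rad and distance of each of red_marker, slide_box from where it was at the start of the episode below 0.03 m); the robot touches nothing.
It fails at once if the buffer bottle is tipped by more than 0.6 rad (angle between buffer_bottle's own z axis and vertical above 0.6 rad).
It fails at once if the stain bottle is tipped by more than 0.6 rad (angle between stain_bottle's own z axis and vertical above 0.6 rad).
It fails at once if the red marker is moved by more than 30 mm (distance of red_marker from where it was at the start of the episode above 0.03 m).
It fails at once if the slide box is moved by more than 30 mm (distance of slide_box from where it was at the start of the episode above 0.03 m).
It also fails if it takes over 118 s, if anything falls off the work surface, if the arm or the gripper's body presses on something with over 40 N, if the wrist force passes 120 N, or if a joint passes its speed limit or range.

ROBOT

A 7-joint arm with a two-finger parallel gripper is mounted at the origin on a cart in front of the work surface, level with it; the furniture and walls round the work are solid. World frame = base frame: x ahead of the robot, y to its left, z up, the work surface at z = 0. Lengths are in m, angles in rad, forces in N, time in s.
With the tool pointing down it reaches from about 0.425 to 0.925 m from the base axis. Payload 6.8 kg.
Tool frame: the origin (TCP) lies at the very end of the fingers, on their centre line; the grasp point (between the pads) lies 19 mm behind it (bot.hold_point_z is the distance from the TCP to the grasp point, in m); z points along the fingers, y is the line along which they close (so a half turn about z gives the same grasp; the last joint's range is limited). The gripper opens to 85 mm and grips with 20 to 120 N. Pads are 22 mm wide; open, the fingers measure 114 mm over their backs; the gripper's body (76 mm by 85 mm) begins 54 mm behind the grasp point. The pads swing forward as they close: fully open they stand 13 mm farther back than shut.
Start: joints at [-1.342, 0.477, 0.022, 1.555, -0.011, 1.109, -0.083], TCP at [0.223, 0.637, 0.231] pointing down, gripper open.
Joint ranges: [-2.96, 2.96], [-0.34, 2.1], [-1.41, 1.46], [0.24, 2.44], [-1.37, 4.51], [0.17, 1.92], [-2.96, 2.96]. Speed limits (rad/s): [2.39, 2.39, 3.14, 3.14, 3.14, 3.14, 3.14].

INTERFACE

Orientations are given as [roll, pitch, yaw] about the fixed x, y, z axes, in that order (R = Rz(yaw) Ry(pitch) Rx(roll)).
In Python, from cell import get_state, cams, bot, nets gives the robot as it stands.
- The arm moves only by the shell command python3 -m creep 'ROWS'. ROWS is JSON, a list of rows, each an object of numbers: "grip": the opening, from -1 (shut) to 1 (fully open); "tx", "ty", "tz": the shift along the tool's x, y, z normalised to -1 to 1, where 1 is 40 cm; "ax", "ay", "az": the turn, a rotation vector about the tool's x, y, z normalised to -1 to 1, where 1 is 30 degrees. In form: [{"grip": .., "tx": .., "ty": .., "tz": .., "ax": .., "ay": .., "az": ..}, ...]. A call has 1 to 10 rows; each row is the pose to reach, as a shift and turn from the pose commanded when the call began, along the tool's axes at that moment; what a row does not reach only later rows make up. A row lasts 1/8 s, in which the tool goes at most 62.5 mm and 10.7 degrees, less where a joint would pass 70% of its speed; a pose out of reach is approached as far as the arm can. A call with a number of a shift or a turn outside -1 to 1 is refused whole. A call with a gripper value outside its range is refused whole. The fingers move at their own pace and stop on an object; the grip force is fixed at half the most. Time passes only in rows, so rows that repeat a pose let the fingers close. It gives the time, the measured TCP pose, the force, the opening and the grip force at its end, in the units of the state.
- get_state(): the state, without advancing time (a new reading comes with each control period).
- cams.camera(name): name is "side" or "top"; returns a dict with "image" (400x640x3 uint8, blue, green, red), "fx", "fy", "cx", "cy" (pixels), "origin" and "rotation" of the camera in the world. Camera axes: x right, y up, looking along -z (the intrinsics and any distortion apply to the point x, -y, -z); pixel columns grow to the right and rows downward; lengths in m; the calibration is good to about 2 mm. A picture is of the moment at which its call begins. There is no depth.
- bot.close_job(): hands the job in; it is judged then, once.
Trained networks look in a picture, given as the dict that the camera call returned (one of the last four; its "shot" number tells which), for a name from the list of things; names that differ only in an ending like _2 or _b are one class to them, and where a whole thing is asked for, a point or a joint stands for the part that bears it (a point fixed in the world has none). Each returns a list of dicts, best first, with "conf" (0 to 1); they miss things now and then, are a little off and sometimes report something else, mostly with a low value. They report only what shows in the picture. A call takes as long as a camera call. They do not tell look-alikes from the thing itself.
- nets.look_for(picture, target): "uv" ([column, row] in pixels, amid what is visible of it).
- nets.masks_of(picture, target): "pixels" (400x640 bool, what is visible of it) and "uv" ([column, row] in pixels, amid what is visible of it).
The state is a dict: "clock": time; "joint_positions": joint angles; "qvel": joint speeds; "joint_torque": joint torques, N m; "position": TCP position; "eef_rot": TCP orientation; "contact_force": force on the tool from outside, world axes, zero at the start; "moment": the same for the moment, N m; "grip_width": opening from 0.0 (shut) to 1.0 (fully open); "grip_force": force on a finger pad.
Only numpy, scipy, OpenCV 4.12 (cv2) and the standard library are available. Lean on these libraries where they do the work, as an engineer would, in place of code of your own. Each camera call takes 0.05 s, during which the arm holds its last target. There are 200 camera calls.

## Working session

There is one attempt and no reset: what is moved stays moved. The work goes in short steps, Python scripts to look and compute and a shell command to move; the robot and the scene stay as the last step left them, time stands still between calls to the robot, and variables do not carry over. Pictures are saved under pics/ and viewed, at most 14 in all, crops included, and the job is handed in when it is done.

```bash
ls; mkdir -p pics
cat > h.py <<'E'
import numpy as np, cv2
from cell import get_state, cams, bot, nets
def ray(c,uv):
    p=np.array([(uv[0]-c['cx'])/c['fx'],-(uv[1]-c['cy'])/c['fy'],-1.0])
    return np.array(c['origin']),np.array(c['rotation'])@p
def at_z(c,uv,z):
    o,d=ray(c,uv); return o+d*(z-o[2])/d[2]
def proj(c,P):
    q=np.array(c['rotation']).T@(np.array(P)-np.array(c['origin']))
    return np.array([c['cx']+c['fx']*q[0]/-q[2], c['cy']-c['fy']*q[1]/-q[2]])
E
python3 - <<'E'
from h import *
for n in ['top','side']:
    c=cams.camera(n); cv2.imwrite(f'pics/{n}0.png',c['image'])
    print(n,{k:np.round(v,4).tolist() for k,v in c.items() if k not in('image',) and not isinstance(v,str)})
    for t in ['tray_casting','tray_staining','buffer_bottle','stain_bottle','lab_timer','white_comb','black_marker','red_marker','slide_box']:
        r=nets.look_for(c,t); print(t,[(np.round(x['uv']).tolist(),round(x['conf'],2)) for x in r])
print(get_state())
E
```

```text
pics
top {'fx': 484.5846, 'fy': 484.5846, 'cx': 323.3736, 'cy': 200.6856, 'origin': [0.3071, 0.0005, 1.5323], 'rotation': [0.1529, -0.0215, -1.5715], 'shot': 1}
tray_casting [([430.0, 214.0], 0.95)]
tray_staining [([350.0, 216.0], 0.98)]
buffer_bottle [([300.0, 233.0], 0.95)]
stain_bottle [([337.0, 161.0], 0.6)]
lab_timer [([442.0, 153.0], 0.67), ([372.0, 159.0], 0.61), ([349.0, 217.0], 0.24)]
white_comb [([189.0, 245.0], 0.56)]
black_marker [([210.0, 249.0], 0.59)]
red_marker [([191.0, 242.0], 0.49), ([240.0, 241.0], 0.45)]
slide_box [([264.0, 222.0], 0.77)]
side {'fx': 373.5216, 'fy': 373.5216, 'cx': 314.7342, 'cy': 196.6306, 'origin': [0.41, -1.0021, 0.6998], 'rotation': [0.9924, -0.0149, -0.1171], 'shot': 2}
tray_casting [([319.0, 289.0], 0.56)]
tray_staining [([305.0, 227.0], 0.88)]
buffer_bottle [([282.0, 186.0], 0.81)]
stain_bottle [([362.0, 207.0], 0.7)]
lab_timer [([365.0, 240.0], 0.76), ([403.0, 305.0], 0.57)]
white_comb []
black_marker []
red_marker [([370.0, 241.0], 0.69)]
slide_box [([308.0, 228.0], 0.65), ([298.0, 181.0], 0.46)]
{'clock': 1.0, 'joint_positions': array([-1.34210929,  0.47697447,  0.02239021,  1.5553766 , -0.0114781 ,
        1.10931465, -0.08310786]), 'qvel': array([ 0.00033226,  0.0012527 , -0.00019812,  0.00020137,  0.00044578,
       -0.00105647,  0.00111477]), 'joint_torque': array([-4.66337551e-04, -5.96317327e+01,  1.60550907e+00, -2.81554145e+01,
        1.23263613e-02,  1.07603719e-03,  2.68788256e-05]), 'position': array([0.2230596 , 0.63710623, 0.23133476]), 'eef_rot': array([ 3.14153733e+00, -3.74207206e-06,  2.80479534e+00]), 'contact_force': array([-0.16742889,  0.05309413,  0.43990948]), 'moment': array([-0.05666672,  0.01638993,  0.00335976]), 'grip_force': 0.0, 'grip_width': 1.006463299056246}
```

Run:
```python
s=open('h.py').read()
s=s.replace("def ray","from scipy.spatial.transform import Rotation as Ro\ndef RM(c):\n    return Ro.from_euler('xyz',c['rotation']).as_matrix()\ndef ray",1).replace("np.array(c['rotation'])","RM(c)")
open('h.py','w').write(s)
import cv2
a=cv2.imread('pics/top0.png')
cv2.imwrite('pics/top0c.png',cv2.resize(a[120:290,160:500],None,fx=2.35,fy=2.35,interpolation=cv2.INTER_CUBIC))
```

```text
(no output)
```

View pics/top0c.png

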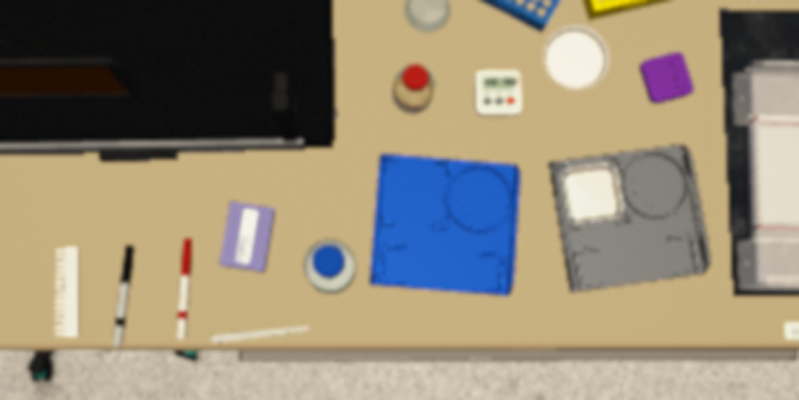

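View pics/side0.png

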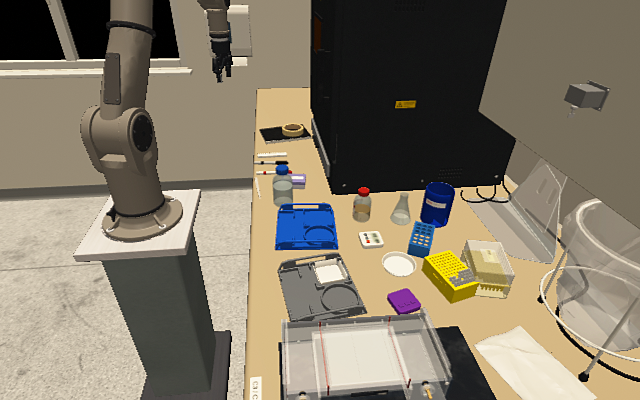

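Look-alikes: timer is white at (372,159) rather than purple at (442,153). The black marker is the black-capped pen at (212,246), not the red-capped one at (238,243). The comb is the white toothed one at (188,244); the thin white rod at (270,261) isn't. Buffer bottle, blue cap, at (300,232); stain bottle, red cap, at (337,155). Now I fit poses.

```bash
cat > fit.py <<'E'
from h import *
from scipy.optimize import minimize
def boxpts(hx,hy,z0,z1): return np.array([[sx*hx,sy*hy,z] for sx in(-1,1) for sy in(-1,1) for z in(z0,z1)])
def place(P,p):
    c,s=np.cos(p[2]),np.sin(p[2]); return np.c_[p[0]+c*P[:,0]-s*P[:,1],p[1]+s*P[:,0]+c*P[:,1],P[:,2]]
S=8
def sil(c,P,p,shape,off):
    uv=np.array([proj(c,q) for q in place(P,p)])-off+0.5
    im=np.zeros((shape[0]*S,shape[1]*S),np.uint8)
    cv2.fillConvexPoly(im,cv2.convexHull((uv*S).astype(np.int32).reshape(-1,1,2)),255)
    return cv2.resize(im,(shape[1],shape[0]),interpolation=cv2.INTER_AREA)/255.
def fit(c,P,mask,yaw0=0,z=0.01):
    v,u=np.nonzero(mask); off=np.array([u.min()-12,v.min()-12]); m=mask[off[1]:v.max()+12,off[0]:u.max()+12].astype(float)
    m=cv2.GaussianBlur(m,(0,0),1.0)
    q=at_z(c,(u.mean(),v.mean()),z)
    f=lambda p:((cv2.GaussianBlur(sil(c,P,p,m.shape,off),(0,0),1.0)-m)**2).sum()/m.sum()
    best=None
    for y in np.atleast_1d(yaw0):
        x0=np.array([q[0],q[1],y]); r=minimize(f,x0,method='Nelder-Mead',options=dict(initial_simplex=np.array([x0,x0+[.008,0,0],x0+[0,.008,0],x0+[0,0,.15]]),xatol=1e-4,fatol=1e-5))
        if best is None or r.fun<best.fun: best=r
    return best.x,best.fun
E
cat > meas.py <<'E'
from fit import *
c=cams.camera('top'); im=c['image']
def m(t,uv):
    r=nets.masks_of(c,t); r=[x for x in r if np.hypot(*(np.array(x['uv'])-uv))<15]
    return r[0]['pixels'].astype(bool) if r else None
T=boxpts(.09,.094,0,.034)
big=cv2.resize(im[120:290,160:500],None,fx=2.35,fy=2.35,interpolation=cv2.INTER_CUBIC)
def draw(P,col=(0,255,255),closed=True):
    uv=np.array([(proj(c,q)-[160,120]+.5)*2.35 for q in P]).astype(int); cv2.polylines(big,[uv.reshape(-1,1,2)],closed,col,1)
for t,P,uv,y0 in [('tray_casting',T,(429,213),(.15,)),('tray_staining',T,(350,216),(-.05,)),('lab_timer',boxpts(.031,.031,0,.014),(372,159),(0,)),
  ('white_comb',boxpts(.015,.059,0,.009),(188,244),(0,)),('black_marker',boxpts(.0065,.0675,0,.012),(212,246),(-.1,)),('red_marker',boxpts(.0065,.0675,0,.012),(238,243),(-.1,)),('slide_box',boxpts(.03,.043,0,.03),(264,220),(-.1,))]:
    M=m(t,uv)
    if M is None: print(t,'missing'); continue
    p,e=fit(c,P,M,y0); print(t,np.round(p,4),round(e,3),M.sum())
    if 'tray' in t:
        th=np.linspace(0,6.28,40)
        for Q in [np.c_[.038+.042*np.cos(th),-.044+.042*np.sin(th),0*th+.017]]+[np.array([[a-h,b-k,z],[a+h,b-k,z],[a+h,b+k,z],[a-h,b+k,z]]) for a,b,h,k,z in[(.038,.044,.042,.042,.017),(-.062,0,.023,.078,.015),(0,0,.09,.094,.005)]]: draw(place(Q,p))
    else: 
        z=P[:,2].max(); h,k=P[:,0].max(),P[:,1].max(); draw(place(np.array([[-h,-k,z],[h,-k,z],[h,k,z],[-h,k,z]]),p))
hsv=cv2.cvtColor(im,cv2.COLOR_BGR2HSV)
for n,uv,z,f in [('buffer',(300,232),.135,lambda h:(abs(h[...,0].astype(int)-110)<12)&(h[...,1]>150)),('stain',(337,155),.105,lambda h:((h[...,0]<6)|(h[...,0]>174))&(h[...,1]>150))]:
    k=f(hsv); k[:uv[1]-14]=0;k[uv[1]+14:]=0;k[:,:uv[0]-12]=0;k[:,uv[0]+12:]=0
    v,u=np.nonzero(k); q=at_z(c,(u.mean(),v.mean()),z); print(n,np.round(q,4),k.sum(),u.mean(),v.mean())
    draw([q+[.02*np.cos(a),.02*np.sin(a),0] for a in np.linspace(0,6.28,30)],(0,255,0))
cv2.imwrite('pics/fit0.png',big)
E
python3 meas.py
```

```text
tray_casting [ 0.5059 -0.3625  0.1403] 0.008 3456
tray_staining [ 0.4946 -0.1124 -0.0857] 0.024 3279
lab_timer [ 0.6787 -0.1881  0.0046] 0.014 364
white_comb [0.4343 0.3441 0.1076] 0.856 341
black_marker [ 0.4321  0.3113 -0.1463] 1.051 184
red_marker [0.3995 0.2438 0.1006] 1.027 182
slide_box [0.4783 0.1527 1.4412] 0.046 495
buffer [0.435  0.0396 0.135 ] 116 299.4051724137931 230.5948275862069
stain [ 0.6752 -0.0696  0.105 ] 80 336.325 152.4125
```

View pics/fit0.png

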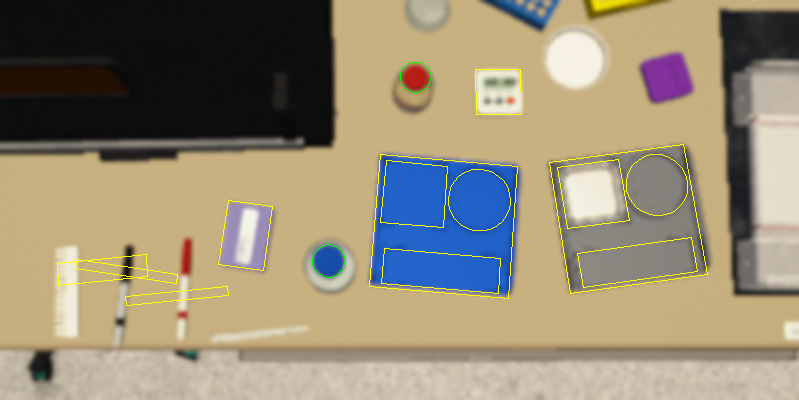

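Fits of trays, timer, slide box and caps match the picture; the pens and comb lie along x, so I refit those with yaw near 90°.

```bash
sed -i "s/(188,244),(0,)/(188,244),(1.57,1.4)/; s/(212,246),(-.1,)/(212,246),(1.5,1.65,1.4)/; s/(238,243),(-.1,)/(238,243),(1.5,1.65,1.4)/; s/fit0/fit1/" meas.py; python3 meas.py
```

```text
tray_casting [ 0.5057 -0.3617  0.1421] 0.016 3364
tray_staining missing
lab_timer [ 0.679  -0.1882  0.0178] 0.019 358
white_comb [0.406  0.3883 1.6136] 0.023 355
black_marker [0.403  0.315  1.4854] 0.143 151
red_marker [0.413  0.2344 1.5284] 0.08 158
slide_box [0.4785 0.1497 1.4126] 0.018 535
buffer [0.435  0.0396 0.135 ] 116 299.4051724137931 230.5948275862069
stain [ 0.6752 -0.0696  0.105 ] 80 336.325 152.4125
```

View pics/fit1.png

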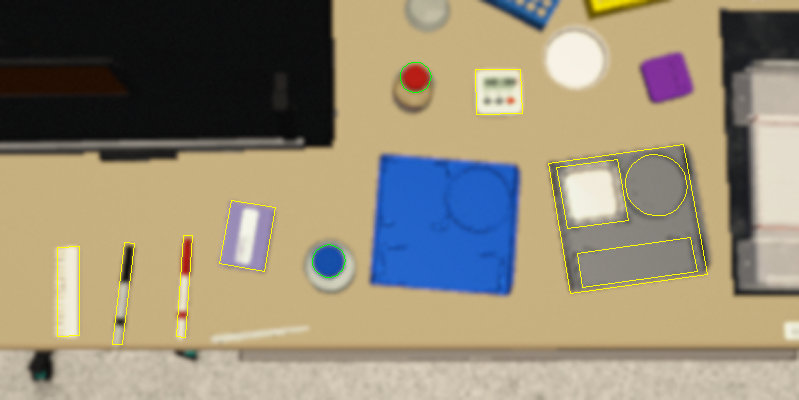

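```bash
cat > plan.py <<'E'
# usage: plan.py "x y z yaw" ... ; yaw = wanted tool yaw (mod pi unless 'f' suffix absent)
import sys; from h import *
s=get_state(); p=np.array(s['position']); y=s['eef_rot'][2]
print('now',np.round(p,4),round(y,3),'rpy',np.round(s['eef_rot'],3),'t',round(s['clock'],2),'w',round(s['grip_width'],3),'q',np.round(s['joint_positions'],2))
for a in sys.argv[1:]:
    t=np.array(list(map(float,a.split()))); d=t[:3]-p
    ty=t[3] if len(t)>3 else y
    dy=(ty-y+np.pi)%(2*np.pi)-np.pi
    print(a,'-> tx %.3f ty %.3f tz %.3f az %.3f'%((np.cos(y)*d[0]+np.sin(y)*d[1])/.4,(np.sin(y)*d[0]-np.cos(y)*d[1])/.4,-d[2]/.4,-np.degrees(dy)/30))
    p=t[:3]; y=ty
E
python3 plan.py ".406 .388 .10 3.184" ".406 .388 .004 3.184"
```

```text
now [0.223  0.6371 0.2313] 2.805 rpy [ 3.142 -0.     2.805] t 1.8 w 1.0 q [-1.34  0.48  0.02  1.56 -0.01  1.11 -0.08]
.406 .388 .10 3.184 -> tx -0.637 ty -0.437 tz 0.328 az -0.724
.406 .388 .004 3.184 -> tx -0.000 ty 0.000 tz 0.240 az -0.000
```

```bash
python3 -m creep '[{"grip":0.3,"tx":-0.637,"ty":-0.437,"tz":0.2,"az":-0.724},{"grip":0.3,"tx":-0.637,"ty":-0.437,"tz":0.2,"az":-0.724},{"grip":0.3,"tx":-0.637,"ty":-0.437,"tz":0.2,"az":-0.724},{"grip":0.3,"tx":-0.637,"ty":-0.437,"tz":0.328,"az":-0.724},{"grip":0.3,"tx":-0.637,"ty":-0.437,"tz":0.328,"az":-0.724},{"grip":0.3,"tx":-0.637,"ty":-0.437,"tz":0.328,"az":-0.724},{"grip":0.3,"tx":-0.637,"ty":-0.437,"tz":0.328,"az":-0.724},{"grip":0.3,"tx":-0.637,"ty":-0.437,"tz":0.328,"az":-0.724}]'; python3 plan.py ".406 .388 .015 3.184" ".406 .388 .004 3.184"
```

```text
now [0.223  0.6371 0.2313] 2.805 rpy [ 3.142 -0.     2.805] t 1.8 w 1.0 q [-1.34  0.48  0.02  1.56 -0.01  1.11 -0.08]
.406 .388 .015 3.184 -> tx -0.637 ty -0.437 tz 0.541 az -0.724
.406 .388 .004 3.184 -> tx -0.000 ty 0.000 tz 0.027 az -0.000validation failed for argument at $[0]...
```

```bash
python3 -m creep '[{"grip":0.3,"tx":-0.637,"ty":-0.437,"tz":0.2,"ax":0,"ay":0,"az":-0.724},{"grip":0.3,"tx":-0.637,"ty":-0.437,"tz":0.2,"ax":0,"ay":0,"az":-0.724},{"grip":0.3,"tx":-0.637,"ty":-0.437,"tz":0.2,"ax":0,"ay":0,"az":-0.724},{"grip":0.3,"tx":-0.637,"ty":-0.437,"tz":0.328,"ax":0,"ay":0,"az":-0.724},{"grip":0.3,"tx":-0.637,"ty":-0.437,"tz":0.328,"ax":0,"ay":0,"az":-0.724},{"grip":0.3,"tx":-0.637,"ty":-0.437,"tz":0.328,"ax":0,"ay":0,"az":-0.724},{"grip":0.3,"tx":-0.637,"ty":-0.437,"tz":0.328,"ax":0,"ay":0,"az":-0.724},{"grip":0.3,"tx":-0.637,"ty":-0.437,"tz":0.328,"ax":0,"ay":0,"az":-0.724}]'; python3 plan.py ".406 .388 .015 3.184" ".406 .388 .004 3.184"
```

```text
clock: 2.8
position: [0.4054, 0.3896, 0.1008]
eef_rot: [3.14, 0.0, -3.098]
contact_force: [-0.1, 0.4, 0.7]
grip_width: 0.653
grip_force: 0.0
now [0.4054 0.3896 0.1008] -3.098 rpy [ 3.14   0.    -3.098] t 2.8 w 0.653 q [-0.87  0.45 -0.    1.94  0.    0.75  0.74]
.406 .388 .015 3.184 -> tx -0.001 ty -0.004 tz 0.215 az 0.002
.406 .388 .004 3.184 -> tx -0.000 ty 0.000 tz 0.027 az -0.000
```

```bash
python3 -m creep '[{"grip":0.3,"tx":0,"ty":-0.002,"tz":0.15,"ax":0,"ay":0,"az":0},{"grip":0.3,"tx":0,"ty":-0.002,"tz":0.24,"ax":0,"ay":0,"az":0},{"grip":0.3,"tx":0,"ty":-0.002,"tz":0.24,"ax":0,"ay":0,"az":0},{"grip":0.3,"tx":0,"ty":-0.002,"tz":0.242,"ax":0,"ay":0,"az":0},{"grip":-1,"tx":0,"ty":-0.002,"tz":0.242,"ax":0,"ay":0,"az":0},{"grip":-1,"tx":0,"ty":-0.002,"tz":0.242,"ax":0,"ay":0,"az":0},{"grip":-1,"tx":0,"ty":-0.002,"tz":0.242,"ax":0,"ay":0,"az":0},{"grip":-1,"tx":0,"ty":-0.002,"tz":0.242,"ax":0,"ay":0,"az":0}]'
```

```text
clock: 3.8
position: [0.4066, 0.3884, 0.0054]
eef_rot: [3.139, 0.002, -3.099]
contact_force: [-1.2, -1.2, 8.2]
grip_width: 0.318
grip_force: 58.5
```

```bash
python3 plan.py ".41 .388 .2 3.184" ".45 .18 .2 2.69" ".45 -.1 .2 2.2" ".444 -.371 .12 1.712" ".444 -.371 .013 1.712"
```

```text
now [0.4066 0.3884 0.0054] -3.099 rpy [ 3.139e+00  2.000e-03 -3.099e+00] t 3.8 w 0.318 q [-0.87  0.6  -0.01  1.98  0.01  0.56  0.73]
.41 .388 .2 3.184 -> tx -0.008 ty -0.001 tz -0.486 az -0.000
.45 .18 .2 2.69 -> tx -0.078 ty -0.524 tz -0.000 az 0.943
.45 -.1 .2 2.2 -> tx -0.305 ty -0.630 tz -0.000 az 0.936
.444 -.371 .12 1.712 -> tx -0.539 ty -0.411 tz 0.200 az 0.932
.444 -.371 .013 1.712 -> tx 0.000 ty 0.000 tz 0.267 az -0.000
```

```bash
python3 -m creep '[{"grip":-1,"tx":-0.008,"ty":0,"tz":-0.15,"ax":0,"ay":0,"az":0},{"grip":-1,"tx":-0.008,"ty":0,"tz":-0.3,"ax":0,"ay":0,"az":0},{"grip":-1,"tx":-0.008,"ty":0,"tz":-0.486,"ax":0,"ay":0,"az":0},{"grip":-1,"tx":-0.008,"ty":0,"tz":-0.486,"ax":0,"ay":0,"az":0}]'
python3 -m creep '[{"grip":-1,"tx":-0.078,"ty":-0.524,"tz":0,"ax":0,"ay":0,"az":0.943},{"grip":-1,"tx":-0.078,"ty":-0.524,"tz":0,"ax":0,"ay":0,"az":0.943},{"grip":-1,"tx":-0.078,"ty":-0.524,"tz":0,"ax":0,"ay":0,"az":0.943},{"grip":-1,"tx":-0.078,"ty":-0.524,"tz":0,"ax":0,"ay":0,"az":0.943}]'
python3 -m creep '[{"grip":-1,"tx":-0.305,"ty":-0.63,"tz":0,"ax":0,"ay":0,"az":0.936},{"grip":-1,"tx":-0.305,"ty":-0.63,"tz":0,"ax":0,"ay":0,"az":0.936},{"grip":-1,"tx":-0.305,"ty":-0.63,"tz":0,"ax":0,"ay":0,"az":0.936},{"grip":-1,"tx":-0.305,"ty":-0.63,"tz":0,"ax":0,"ay":0,"az":0.936},{"grip":-1,"tx":-0.305,"ty":-0.63,"tz":0,"ax":0,"ay":0,"az":0.936}]'; python3 plan.py ".444 -.371 .1 1.712" ".444 -.371 .013 1.712"
```

```text
clock: 4.3
position: [0.4111, 0.3893, 0.2036]
eef_rot: [3.134, 0.007, -3.1]
contact_force: [0.6, 0.6, -1.1]
grip_width: 0.323
grip_force: 59.3
clock: 4.8
position: [0.449, 0.1747, 0.1976]
eef_rot: [-3.14, 0.0, 2.684]
contact_force: [-0.5, 0.9, -1.2]
grip_width: 0.319
grip_force: 59.3
clock: 5.42
position: [0.4478, -0.1043, 0.1977]
eef_rot: [-3.141, 0.0, 2.195]
contact_force: [0.1, 0.8, 0.2]
grip_width: 0.319
grip_force: 59.3
now [ 0.4478 -0.1043  0.1977] 2.195 rpy [-3.141  0.     2.195] t 5.42 w 0.319 q [-0.31  0.16  0.45  2.11 -0.09  0.89  0.82]
.444 -.371 .1 1.712 -> tx -0.535 ty -0.397 tz 0.244 az 0.923
.444 -.371 .013 1.712 -> tx 0.000 ty 0.000 tz 0.217 az -0.000
```

```bash
python3 -m creep '[{"grip":-1,"tx":-0.535,"ty":-0.397,"tz":0,"ax":0,"ay":0,"az":0.923},{"grip":-1,"tx":-0.535,"ty":-0.397,"tz":0,"ax":0,"ay":0,"az":0.923},{"grip":-1,"tx":-0.535,"ty":-0.397,"tz":0,"ax":0,"ay":0,"az":0.923},{"grip":-1,"tx":-0.535,"ty":-0.397,"tz":0,"ax":0,"ay":0,"az":0.923},{"grip":-1,"tx":-0.535,"ty":-0.397,"tz":0.15,"ax":0,"ay":0,"az":0.923},{"grip":-1,"tx":-0.535,"ty":-0.397,"tz":0.244,"ax":0,"ay":0,"az":0.923},{"grip":-1,"tx":-0.535,"ty":-0.397,"tz":0.244,"ax":0,"ay":0,"az":0.923},{"grip":-1,"tx":-0.535,"ty":-0.397,"tz":0.244,"ax":0,"ay":0,"az":0.923},{"grip":-1,"tx":-0.535,"ty":-0.397,"tz":0.244,"ax":0,"ay":0,"az":0.923}]'; python3 plan.py ".444 -.371 .013 1.712"
python3 - <<'E'
from h import *
c=cams.camera('top'); p=proj(c,[.444,-.371,.1]).astype(int); cv2.imwrite('pics/comb1.png',cv2.resize(c['image'][p[1]-60:p[1]+60,p[0]-80:p[0]+80],None,fx=3,fy=3,interpolation=cv2.INTER_CUBIC))
d=cams.camera('side'); p=proj(d,[.444,-.371,.1]).astype(int); cv2.imwrite('pics/comb1s.png',cv2.resize(d['image'][p[1]-60:p[1]+80,p[0]-90:p[0]+90],None,fx=3,fy=3,interpolation=cv2.INTER_CUBIC))
E
```

```text
clock: 6.55
position: [0.4477, -0.3678, 0.1021]
eef_rot: [3.139, 0.002, 1.717]
contact_force: [0.9, 0.2, 0.5]
grip_width: 0.32
grip_force: 59.3
now [ 0.4477 -0.3678  0.1021] 1.717 rpy [3.139e+00 2.000e-03 1.717e+00] t 6.55 w 0.32 q [ 0.17  0.53  0.55  1.93 -0.38  0.78  1.08]
.444 -.371 .013 1.712 -> tx -0.007 ty -0.010 tz 0.223 az 0.010
```

View pics/comb1s.png

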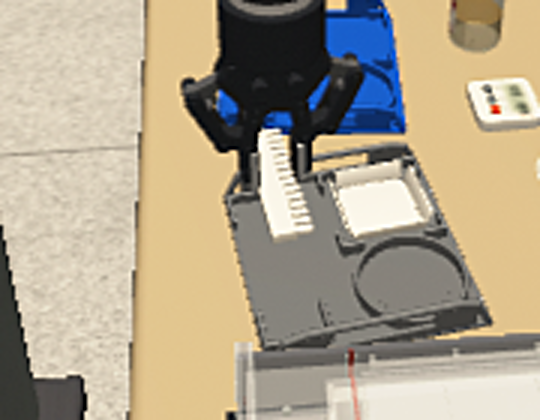

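The comb is held level and lined up with the cradle. Lowering and releasing.

```bash
python3 -m creep '[{"grip":-1,"tx":-0.007,"ty":-0.01,"tz":0.1,"ax":0,"ay":0,"az":0.01},{"grip":-1,"tx":-0.007,"ty":-0.01,"tz":0.19,"ax":0,"ay":0,"az":0.01},{"grip":-1,"tx":-0.007,"ty":-0.01,"tz":0.227,"ax":0,"ay":0,"az":0.01},{"grip":-1,"tx":-0.007,"ty":-0.01,"tz":0.227,"ax":0,"ay":0,"az":0.01},{"grip":-1,"tx":-0.007,"ty":-0.01,"tz":0.227,"ax":0,"ay":0,"az":0.01},{"grip":0.1,"tx":-0.007,"ty":-0.01,"tz":0.227,"ax":0,"ay":0,"az":0.01},{"grip":0.1,"tx":-0.007,"ty":-0.01,"tz":0.227,"ax":0,"ay":0,"az":0.01},{"grip":0.1,"tx":-0.007,"ty":-0.01,"tz":0.227,"ax":0,"ay":0,"az":0.01}]'; python3 plan.py ".444 -.371 .2 1.712" ".48 -.12 .25 2.23" ".435 .04 .25 2.7" ".435 .04 .145 2.7"
```

```text
clock: 7.65
position: [0.443, -0.3707, 0.0096]
eef_rot: [3.141, 0.0, 1.712]
contact_force: [-0.3, -0.9, -0.8]
grip_width: 0.551
grip_force: 0.0
now [ 0.443  -0.3707  0.0096] 1.712 rpy [3.141 0.    1.712] t 7.65 w 0.551 q [ 0.25  0.67  0.45  1.96 -0.48  0.62  1.16]
.444 -.371 .2 1.712 -> tx -0.001 ty 0.002 tz -0.476 az -0.001
.48 -.12 .25 2.23 -> tx 0.609 ty 0.177 tz -0.125 az -0.989
.435 .04 .25 2.7 -> tx 0.385 ty 0.156 tz -0.000 az -0.898
.435 .04 .145 2.7 -> tx 0.000 ty 0.000 tz 0.263 az -0.000
```

```bash
python3 -m creep '[{"grip":0.1,"tx":0,"ty":0,"tz":-0.15,"ax":0,"ay":0,"az":0},{"grip":0.1,"tx":0,"ty":0,"tz":-0.3,"ax":0,"ay":0,"az":0},{"grip":0.1,"tx":0,"ty":0,"tz":-0.476,"ax":0,"ay":0,"az":0},{"grip":0.1,"tx":0,"ty":0,"tz":-0.476,"ax":0,"ay":0,"az":0},{"grip":0.1,"tx":0,"ty":0,"tz":-0.476,"ax":0,"ay":0,"az":0}]'
python3 -m creep '[{"grip":0.5,"tx":0.609,"ty":0.177,"tz":-0.125,"ax":0,"ay":0,"az":-0.989},{"grip":0.5,"tx":0.609,"ty":0.177,"tz":-0.125,"ax":0,"ay":0,"az":-0.989},{"grip":0.5,"tx":0.609,"ty":0.177,"tz":-0.125,"ax":0,"ay":0,"az":-0.989},{"grip":0.5,"tx":0.609,"ty":0.177,"tz":-0.125,"ax":0,"ay":0,"az":-0.989},{"grip":0.5,"tx":0.609,"ty":0.177,"tz":-0.125,"ax":0,"ay":0,"az":-0.989},{"grip":0.5,"tx":0.609,"ty":0.177,"tz":-0.125,"ax":0,"ay":0,"az":-0.989}]'
python3 -m creep '[{"grip":0.5,"tx":0.385,"ty":0.156,"tz":0,"ax":0,"ay":0,"az":-0.898},{"grip":0.5,"tx":0.385,"ty":0.156,"tz":0,"ax":0,"ay":0,"az":-0.898},{"grip":0.5,"tx":0.385,"ty":0.156,"tz":0,"ax":0,"ay":0,"az":-0.898},{"grip":0.5,"tx":0.385,"ty":0.156,"tz":0,"ax":0,"ay":0,"az":-0.898},{"grip":0.5,"tx":0.385,"ty":0.156,"tz":0,"ax":0,"ay":0,"az":-0.898},{"grip":0.5,"tx":0.385,"ty":0.156,"tz":0,"ax":0,"ay":0,"az":-0.898}]'
python3 plan.py ".435 .04 .155 2.7" ".435 .04 .115 2.7"
```

```text
clock: 8.28
position: [0.443, -0.3704, 0.1998]
eef_rot: [3.141, -0.0, 1.712]
contact_force: [0.5, -0.1, -0.4]
grip_width: 0.551
grip_force: 0.0
clock: 9.02
position: [0.478, -0.1192, 0.2483]
eef_rot: [-3.139, -0.002, 2.231]
contact_force: [0.8, -1.2, 0.0]
grip_width: 0.746
grip_force: 0.0
clock: 9.78
position: [0.4341, 0.0384, 0.2493]
eef_rot: [-3.141, -0.0, 2.695]
contact_force: [0.4, 0.5, 0.1]
grip_width: 0.752
grip_force: 0.0
now [0.4341 0.0384 0.2493] 2.695 rpy [-3.141 -0.     2.695] t 9.78 w 0.752 q [-0.51  0.05  0.29  2.09 -0.02  1.01  0.91]
.435 .04 .155 2.7 -> tx -0.000 ty 0.005 tz 0.236 az -0.009
.435 .04 .115 2.7 -> tx 0.000 ty 0.000 tz 0.100 az -0.000
```

```bash
python3 -m creep '[{"grip":0.5,"tx":0,"ty":0.005,"tz":0.12,"ax":0,"ay":0,"az":0},{"grip":0.5,"tx":0,"ty":0.005,"tz":0.236,"ax":0,"ay":0,"az":0},{"grip":0.5,"tx":0,"ty":0.005,"tz":0.29,"ax":0,"ay":0,"az":0},{"grip":0.5,"tx":0,"ty":0.005,"tz":0.335,"ax":0,"ay":0,"az":0},{"grip":0.5,"tx":0,"ty":0.005,"tz":0.335,"ax":0,"ay":0,"az":0},{"grip":0.5,"tx":0,"ty":0.005,"tz":0.335,"ax":0,"ay":0,"az":0}]'
python3 -m creep '[{"grip":-1,"tx":0,"ty":0,"tz":0,"ax":0,"ay":0,"az":0},{"grip":-1,"tx":0,"ty":0,"tz":0,"ax":0,"ay":0,"az":0},{"grip":-1,"tx":0,"ty":0,"tz":0,"ax":0,"ay":0,"az":0},{"grip":-1,"tx":0,"ty":0,"tz":0,"ax":0,"ay":0,"az":0},{"grip":-1,"tx":0,"ty":0,"tz":0,"ax":0,"ay":0,"az":0}]'; python3 plan.py ".435 .04 .2 2.7" ".48 -.16 .2 2.3" ".5495 -.4 .18 2.0" ".5495 -.4 .13 2.0"
```

```text
clock: 10.52
position: [0.4354, 0.0416, 0.1162]
eef_rot: [3.141, 0.001, 2.698]
contact_force: [0.3, -0.1, -0.0]
grip_width: 0.749
grip_force: 0.0
clock: 11.15
position: [0.4356, 0.0424, 0.1168]
eef_rot: [3.14, 0.001, 2.699]
contact_force: [-0.4, -0.3, 6.3]
grip_width: 0.444
grip_force: 59.7
now [0.4356 0.0424 0.1168] 2.699 rpy [3.140e+00 1.000e-03 2.699e+00] t 11.15 w 0.444 q [-0.48  0.26  0.27  2.22 -0.11  0.67  1.  ]
.435 .04 .2 2.7 -> tx -0.001 ty -0.006 tz -0.208 az -0.001
.48 -.16 .2 2.3 -> tx -0.315 ty -0.404 tz -0.000 az 0.764
.5495 -.4 .18 2.0 -> tx -0.563 ty -0.270 tz 0.050 az 0.573
.5495 -.4 .13 2.0 -> tx 0.000 ty 0.000 tz 0.125 az -0.000
```

```bash
python3 -m creep '[{"grip":-1,"tx":0,"ty":-0.006,"tz":-0.06,"ax":0,"ay":0,"az":0},{"grip":-1,"tx":0,"ty":-0.006,"tz":-0.14,"ax":0,"ay":0,"az":0},{"grip":-1,"tx":0,"ty":-0.006,"tz":-0.208,"ax":0,"ay":0,"az":0},{"grip":-1,"tx":0,"ty":-0.006,"tz":-0.208,"ax":0,"ay":0,"az":0}]'
python3 -m creep '[{"grip":-1,"tx":-0.03,"ty":-0.04,"tz":0,"ax":0,"ay":0,"az":0.08},{"grip":-1,"tx":-0.09,"ty":-0.12,"tz":0,"ax":0,"ay":0,"az":0.22},{"grip":-1,"tx":-0.16,"ty":-0.2,"tz":0,"ax":0,"ay":0,"az":0.38},{"grip":-1,"tx":-0.23,"ty":-0.29,"tz":0,"ax":0,"ay":0,"az":0.55},{"grip":-1,"tx":-0.29,"ty":-0.37,"tz":0,"ax":0,"ay":0,"az":0.7},{"grip":-1,"tx":-0.315,"ty":-0.404,"tz":0,"ax":0,"ay":0,"az":0.764},{"grip":-1,"tx":-0.315,"ty":-0.404,"tz":0,"ax":0,"ay":0,"az":0.764},{"grip":-1,"tx":-0.315,"ty":-0.404,"tz":0,"ax":0,"ay":0,"az":0.764}]'
python3 plan.py ".5495 -.4 .2 2.0" ".5495 -.4 .127 2.0"
```

```text
clock: 11.65
position: [0.4349, 0.0404, 0.2006]
eef_rot: [3.138, 0.003, 2.7]
contact_force: [0.9, 0.2, -3.8]
grip_width: 0.446
grip_force: 61.8
clock: 12.65
position: [0.4779, -0.1586, 0.1982]
eef_rot: [-3.141, -0.002, 2.301]
contact_force: [0.6, 0.0, -3.5]
grip_width: 0.44
grip_force: 61.8
now [ 0.4779 -0.1586  0.1982] 2.301 rpy [-3.141e+00 -2.000e-03  2.301e+00] t 12.65 w 0.44 q [-0.22  0.25  0.49  2.02 -0.15  0.91  1.08]
.5495 -.4 .2 2.0 -> tx -0.569 ty -0.270 tz -0.005 az 0.576
.5495 -.4 .127 2.0 -> tx 0.000 ty 0.000 tz 0.183 az -0.000
```

```bash
python3 -m creep '[{"grip":-1,"tx":-0.06,"ty":-0.03,"tz":0,"ax":0,"ay":0,"az":0.06},{"grip":-1,"tx":-0.16,"ty":-0.08,"tz":0,"ax":0,"ay":0,"az":0.16},{"grip":-1,"tx":-0.28,"ty":-0.13,"tz":0,"ax":0,"ay":0,"az":0.28},{"grip":-1,"tx":-0.4,"ty":-0.19,"tz":0,"ax":0,"ay":0,"az":0.4},{"grip":-1,"tx":-0.51,"ty":-0.24,"tz":0,"ax":0,"ay":0,"az":0.52},{"grip":-1,"tx":-0.569,"ty":-0.27,"tz":-0.005,"ax":0,"ay":0,"az":0.576},{"grip":-1,"tx":-0.569,"ty":-0.27,"tz":-0.005,"ax":0,"ay":0,"az":0.576},{"grip":-1,"tx":-0.569,"ty":-0.27,"tz":-0.005,"ax":0,"ay":0,"az":0.576}]'
python3 plan.py ".5495 -.4 .127 2.0"
python3 - <<'E'
from h import *
d=cams.camera('side'); p=proj(d,[.54,-.37,.1]).astype(int); cv2.imwrite('pics/buf.png',cv2.resize(d['image'][p[1]-80:p[1]+80,p[0]-110:p[0]+90],None,fx=3,fy=3,interpolation=cv2.INTER_CUBIC))
E
```

```text
clock: 13.65
position: [0.5499, -0.3993, 0.2002]
eef_rot: [3.141, -0.002, 2.001]
contact_force: [-0.3, 0.6, -3.4]
grip_width: 0.439
grip_force: 61.8
now [ 0.5499 -0.3993  0.2002] 2.001 rpy [ 3.141e+00 -2.000e-03  2.001e+00] t 13.65 w 0.439 q [ 0.15  0.57  0.57  1.6  -0.34  1.08  1.25]
.5495 -.4 .127 2.0 -> tx -0.001 ty -0.002 tz 0.183 az 0.001
```

View pics/buf.png

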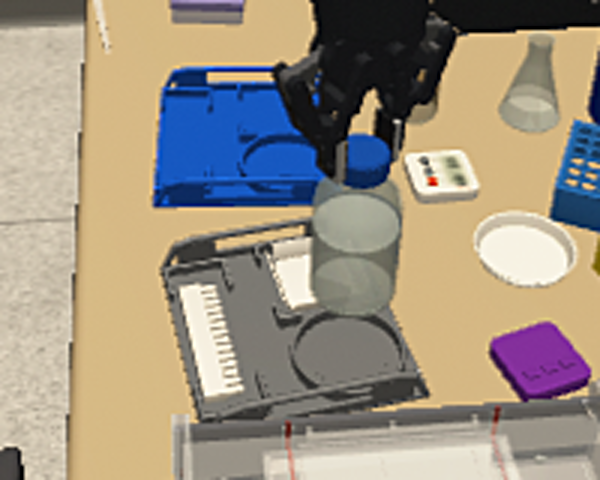

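The bottle is upright over the well and the comb sits in its cradle. I lower the bottle to TCP z ≈ 0.123.

```bash
python3 -m creep '[{"grip":-1,"tx":-0.001,"ty":-0.002,"tz":0.06,"ax":0,"ay":0,"az":0},{"grip":-1,"tx":-0.001,"ty":-0.002,"tz":0.12,"ax":0,"ay":0,"az":0},{"grip":-1,"tx":-0.001,"ty":-0.002,"tz":0.17,"ax":0,"ay":0,"az":0},{"grip":-1,"tx":-0.001,"ty":-0.002,"tz":0.185,"ax":0,"ay":0,"az":0},{"grip":-1,"tx":-0.001,"ty":-0.002,"tz":0.193,"ax":0,"ay":0,"az":0},{"grip":-1,"tx":-0.001,"ty":-0.002,"tz":0.193,"ax":0,"ay":0,"az":0}]'
python3 -m creep '[{"grip":0.3,"tx":0,"ty":0,"tz":0,"ax":0,"ay":0,"az":0},{"grip":0.3,"tx":0,"ty":0,"tz":0,"ax":0,"ay":0,"az":0},{"grip":0.3,"tx":0,"ty":0,"tz":0,"ax":0,"ay":0,"az":0},{"grip":0.3,"tx":0,"ty":0,"tz":0,"ax":0,"ay":0,"az":0}]'
python3 plan.py ".5495 -.4 .25 2.0" ".6 -.28 .25 1.59" ".679 -.188 .1 1.583" ".679 -.188 .0 1.583"
```

```text
clock: 14.45
position: [0.5493, -0.4026, 0.1243]
eef_rot: [3.141, 0.001, 1.998]
contact_force: [-0.9, -1.6, -2.9]
grip_width: 0.443
grip_force: 61.8
clock: 14.95
position: [0.549, -0.4024, 0.1239]
eef_rot: [3.141, 0.0, 1.998]
contact_force: [0.0, -0.1, -1.1]
grip_width: 0.651
grip_force: 0.0
now [ 0.549  -0.4024  0.1239] 1.998 rpy [3.141 0.    1.998] t 14.95 w 0.651 q [ 0.18  0.65  0.53  1.66 -0.39  0.94  1.28]
.5495 -.4 .25 2.0 -> tx 0.005 ty 0.004 tz -0.315 az -0.004
.6 -.28 .25 1.59 -> tx 0.220 ty 0.240 tz -0.000 az 0.783
.679 -.188 .1 1.583 -> tx 0.226 ty 0.202 tz 0.375 az 0.013
.679 -.188 .0 1.583 -> tx 0.000 ty 0.000 tz 0.250 az -0.000
```

```bash
python3 -m creep '[{"grip":0.5,"tx":0.005,"ty":0.004,"tz":-0.1,"ax":0,"ay":0,"az":0},{"grip":0.5,"tx":0.005,"ty":0.004,"tz":-0.2,"ax":0,"ay":0,"az":0},{"grip":0.5,"tx":0.005,"ty":0.004,"tz":-0.315,"ax":0,"ay":0,"az":0},{"grip":0.5,"tx":0.005,"ty":0.004,"tz":-0.315,"ax":0,"ay":0,"az":0}]'
python3 -m creep '[{"grip":1,"tx":0.22,"ty":0.24,"tz":0,"ax":0,"ay":0,"az":0.783},{"grip":1,"tx":0.22,"ty":0.24,"tz":0,"ax":0,"ay":0,"az":0.783},{"grip":1,"tx":0.22,"ty":0.24,"tz":0,"ax":0,"ay":0,"az":0.783},{"grip":1,"tx":0.22,"ty":0.24,"tz":0,"ax":0,"ay":0,"az":0.783},{"grip":1,"tx":0.22,"ty":0.24,"tz":0,"ax":0,"ay":0,"az":0.783}]'
python3 -m creep '[{"grip":1,"tx":0.226,"ty":0.202,"tz":0.1,"ax":0,"ay":0,"az":0.013},{"grip":1,"tx":0.226,"ty":0.202,"tz":0.2,"ax":0,"ay":0,"az":0.013},{"grip":1,"tx":0.226,"ty":0.202,"tz":0.375,"ax":0,"ay":0,"az":0.013},{"grip":1,"tx":0.226,"ty":0.202,"tz":0.375,"ax":0,"ay":0,"az":0.013},{"grip":1,"tx":0.226,"ty":0.202,"tz":0.375,"ax":0,"ay":0,"az":0.013},{"grip":1,"tx":0.226,"ty":0.202,"tz":0.375,"ax":0,"ay":0,"az":0.013}]'
python3 plan.py ".679 -.188 .01 1.583" ".679 -.188 .0 1.583"
```

```text
clock: 15.45
position: [0.551, -0.4017, 0.2542]
eef_rot: [3.137, 0.006, 1.998]
contact_force: [0.1, -0.7, 0.6]
grip_width: 0.754
grip_force: 0.0
clock: 16.08
position: [0.5995, -0.2814, 0.2494]
eef_rot: [-3.141, 0.001, 1.587]
contact_force: [-0.0, 0.0, -0.3]
grip_width: 0.999
grip_force: 0.0
clock: 16.82
position: [0.6801, -0.1904, 0.1014]
eef_rot: [3.14, 0.001, 1.579]
contact_force: [0.3, 0.5, -0.2]
grip_width: 0.997
grip_force: 0.0
now [ 0.6801 -0.1904  0.1014] 1.579 rpy [3.140e+00 1.000e-03 1.579e+00] t 16.82 w 0.997 q [-0.2   0.73  0.59  1.61 -0.47  0.95  0.56]
.679 -.188 .01 1.583 -> tx 0.006 ty -0.003 tz 0.229 az -0.007
.679 -.188 .0 1.583 -> tx 0.000 ty 0.000 tz 0.025 az -0.000
```

```bash
python3 -m creep '[{"grip":1,"tx":0.006,"ty":-0.003,"tz":0.12,"ax":0,"ay":0,"az":-0.007},{"grip":1,"tx":0.006,"ty":-0.003,"tz":0.22,"ax":0,"ay":0,"az":-0.007},{"grip":1,"tx":0.006,"ty":-0.003,"tz":0.248,"ax":0,"ay":0,"az":-0.007},{"grip":1,"tx":0.006,"ty":-0.003,"tz":0.263,"ax":0,"ay":0,"az":-0.007},{"grip":1,"tx":0.006,"ty":-0.003,"tz":0.263,"ax":0,"ay":0,"az":-0.007}]'
python3 -m creep '[{"grip":-1,"tx":0,"ty":0,"tz":0,"ax":0,"ay":0,"az":0},{"grip":-1,"tx":0,"ty":0,"tz":0,"ax":0,"ay":0,"az":0},{"grip":-1,"tx":0,"ty":0,"tz":0,"ax":0,"ay":0,"az":0},{"grip":-1,"tx":0,"ty":0,"tz":0,"ax":0,"ay":0,"az":0}]'
python3 plan.py ".679 -.188 .15 1.583" ".5362 -.0718 .15 1.485" ".5362 -.0718 .01 1.485"
```

```text
clock: 17.45
position: [0.6795, -0.1865, -0.0038]
eef_rot: [3.139, 0.001, 1.584]
contact_force: [-0.6, -0.9, 0.1]
grip_width: 0.999
grip_force: 0.0
clock: 17.95
position: [0.6797, -0.1862, -0.0037]
eef_rot: [3.139, 0.001, 1.585]
contact_force: [-0.0, 0.7, 6.7]
grip_width: 0.708
grip_force: 66.4
now [ 0.6797 -0.1862 -0.0037] 1.585 rpy [3.139e+00 1.000e-03 1.585e+00] t 17.95 w 0.708 q [-0.16  0.85  0.51  1.64 -0.55  0.79  0.62]
.679 -.188 .15 1.583 -> tx -0.004 ty -0.002 tz -0.384 az 0.003
.5362 -.0718 .15 1.485 -> tx 0.295 ty -0.353 tz -0.000 az 0.187
.5362 -.0718 .01 1.485 -> tx 0.000 ty 0.000 tz 0.350 az -0.000
```

```bash
python3 -m creep '[{"grip":-1,"tx":-0.004,"ty":0,"tz":-0.1,"ax":0,"ay":0,"az":0},{"grip":-1,"tx":-0.004,"ty":0,"tz":-0.24,"ax":0,"ay":0,"az":0},{"grip":-1,"tx":-0.004,"ty":0,"tz":-0.384,"ax":0,"ay":0,"az":0},{"grip":-1,"tx":-0.004,"ty":0,"tz":-0.384,"ax":0,"ay":0,"az":0}]'
python3 -m creep '[{"grip":-1,"tx":0.05,"ty":-0.06,"tz":0,"ax":0,"ay":0,"az":0.05},{"grip":-1,"tx":0.15,"ty":-0.18,"tz":0,"ax":0,"ay":0,"az":0.1},{"grip":-1,"tx":0.25,"ty":-0.3,"tz":0,"ax":0,"ay":0,"az":0.187},{"grip":-1,"tx":0.295,"ty":-0.353,"tz":0,"ax":0,"ay":0,"az":0.187},{"grip":-1,"tx":0.295,"ty":-0.353,"tz":0.1,"ax":0,"ay":0,"az":0.187},{"grip":-1,"tx":0.295,"ty":-0.353,"tz":0.2,"ax":0,"ay":0,"az":0.187},{"grip":-1,"tx":0.295,"ty":-0.353,"tz":0.2,"ax":0,"ay":0,"az":0.187},{"grip":-1,"tx":0.295,"ty":-0.353,"tz":0.2,"ax":0,"ay":0,"az":0.187}]'
python3 plan.py ".5362 -.0718 .003 1.485"
python3 - <<'E'
from h import *
d=cams.camera('side'); p=proj(d,[.53,-.1,.05]).astype(int); cv2.imwrite('pics/tim.png',cv2.resize(d['image'][p[1]-60:p[1]+60,p[0]-80:p[0]+80],None,fx=4,fy=4,interpolation=cv2.INTER_CUBIC))
E
```

```text
clock: 18.45
position: [0.6816, -0.1891, 0.1543]
eef_rot: [3.132, 0.002, 1.584]
contact_force: [-0.4, -0.4, -0.4]
grip_width: 0.706
grip_force: 65.6
clock: 19.45
position: [0.5361, -0.0719, 0.0689]
eef_rot: [3.141, 0.0, 1.486]
contact_force: [-0.6, 1.3, -0.3]
grip_width: 0.707
grip_force: 65.5
now [ 0.5361 -0.0719  0.0689] 1.486 rpy [3.141 0.    1.486] t 19.45 w 0.707 q [-0.45  0.55  0.61  2.04 -0.49  0.7   0.39]
.5362 -.0718 .003 1.485 -> tx 0.000 ty 0.000 tz 0.165 az 0.002
```

View pics/tim.png

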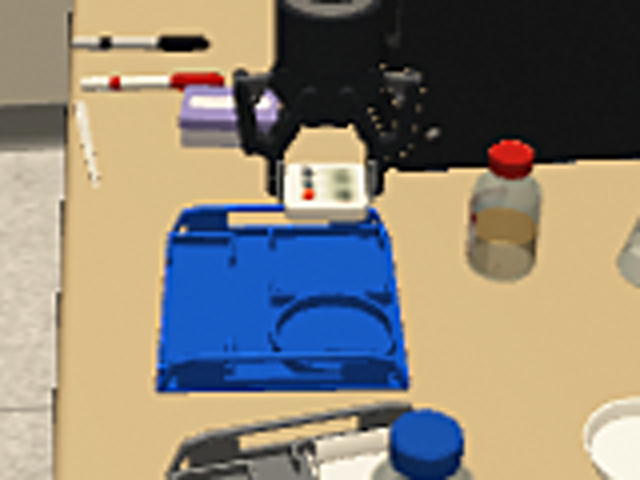

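```bash
python3 -m creep '[{"grip":-1,"tx":0,"ty":0,"tz":0.07,"ax":0,"ay":0,"az":0},{"grip":-1,"tx":0,"ty":0,"tz":0.12,"ax":0,"ay":0,"az":0},{"grip":-1,"tx":0,"ty":0,"tz":0.15,"ax":0,"ay":0,"az":0},{"grip":-1,"tx":0,"ty":0,"tz":0.165,"ax":0,"ay":0,"az":0},{"grip":-1,"tx":0,"ty":0,"tz":0.167,"ax":0,"ay":0,"az":0},{"grip":-1,"tx":0,"ty":0,"tz":0.167,"ax":0,"ay":0,"az":0}]'
python3 -m creep '[{"grip":0.9,"tx":0,"ty":0,"tz":0,"ax":0,"ay":0,"az":0},{"grip":0.9,"tx":0,"ty":0,"tz":0,"ax":0,"ay":0,"az":0},{"grip":0.9,"tx":0,"ty":0,"tz":0,"ax":0,"ay":0,"az":0},{"grip":0.9,"tx":0,"ty":0,"tz":-0.2,"ax":0,"ay":0,"az":0},{"grip":0.9,"tx":0,"ty":0,"tz":-0.35,"ax":0,"ay":0,"az":0},{"grip":0.9,"tx":0,"ty":0,"tz":-0.5,"ax":0,"ay":0,"az":0},{"grip":0.5,"tx":0,"ty":0,"tz":-0.5,"ax":0,"ay":0,"az":0},{"grip":0.5,"tx":0,"ty":0,"tz":-0.5,"ax":0,"ay":0,"az":0}]'
python3 plan.py ".6752 -.0696 .2 1.7" ".6752 -.0696 .13 1.7" ".6752 -.0696 .087 1.7"
```

```text
clock: 20.25
position: [0.536, -0.0715, 0.0017]
eef_rot: [3.141, -0.0, 1.487]
contact_force: [-0.4, 0.0, -0.7]
grip_width: 0.707
grip_force: 65.5
clock: 21.25
position: [0.5359, -0.071, 0.2016]
eef_rot: [3.14, -0.001, 1.487]
contact_force: [0.9, 0.1, -0.9]
grip_width: 0.748
grip_force: 0.0
now [ 0.5359 -0.071   0.2016] 1.487 rpy [ 3.140e+00 -1.000e-03  1.487e+00] t 21.25 w 0.748 q [-0.6   0.36  0.78  1.95 -0.31  0.95  0.24]
.6752 -.0696 .2 1.7 -> tx 0.033 ty 0.347 tz 0.004 az -0.406
.6752 -.0696 .13 1.7 -> tx 0.000 ty 0.000 tz 0.175 az -0.000
.6752 -.0696 .087 1.7 -> tx 0.000 ty 0.000 tz 0.108 az -0.000
```

```bash
python3 -m creep '[{"grip":0.5,"tx":0.033,"ty":0.347,"tz":0,"ax":0,"ay":0,"az":0},{"grip":0.5,"tx":0.033,"ty":0.347,"tz":0,"ax":0,"ay":0,"az":0},{"grip":0.5,"tx":0.033,"ty":0.347,"tz":0,"ax":0,"ay":0,"az":0},{"grip":0.5,"tx":0.033,"ty":0.347,"tz":0.1,"ax":0,"ay":0,"az":0},{"grip":0.5,"tx":0.033,"ty":0.347,"tz":0.15,"ax":0,"ay":0,"az":0},{"grip":0.5,"tx":0.033,"ty":0.347,"tz":0.15,"ax":0,"ay":0,"az":0},{"grip":0.5,"tx":0.033,"ty":0.347,"tz":0.15,"ax":0,"ay":0,"az":0}]'
python3 plan.py ".6752 -.0696 .087"
python3 - <<'E'
from h import *
d=cams.camera('side'); p=proj(d,[.6,-.07,.08]).astype(int); cv2.imwrite('pics/stn.png',cv2.resize(d['image'][p[1]-70:p[1]+50,p[0]-80:p[0]+80],None,fx=4,fy=4,interpolation=cv2.INTER_CUBIC))
E
```

```text
clock: 22.12
position: [0.6754, -0.0702, 0.142]
eef_rot: [3.141, 0.0, 1.486]
contact_force: [0.1, 0.6, -0.2]
grip_width: 0.753
grip_force: 0.0
now [ 0.6754 -0.0702  0.142 ] 1.486 rpy [3.141 0.    1.486] t 22.12 w 0.753 q [-0.44  0.66  0.67  1.66 -0.48  0.99  0.32]
.6752 -.0696 .087 -> tx 0.001 ty -0.000 tz 0.137 az -0.000
```

View pics/stn.png

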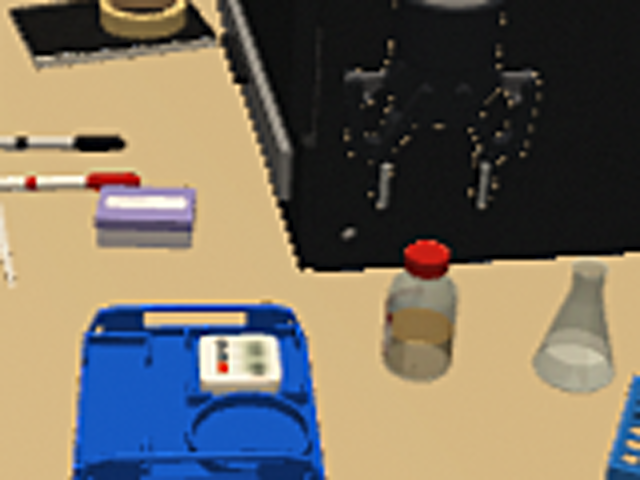

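The timer is in its nest and the fingers are centred over the red cap. Descend and grip.

```bash
python3 -m creep '[{"grip":0.5,"tx":0.001,"ty":0,"tz":0.06,"ax":0,"ay":0,"az":0},{"grip":0.5,"tx":0.001,"ty":0,"tz":0.11,"ax":0,"ay":0,"az":0},{"grip":0.5,"tx":0.001,"ty":0,"tz":0.137,"ax":0,"ay":0,"az":0},{"grip":0.5,"tx":0.001,"ty":0,"tz":0.137,"ax":0,"ay":0,"az":0},{"grip":-1,"tx":0.001,"ty":0,"tz":0.137,"ax":0,"ay":0,"az":0},{"grip":-1,"tx":0.001,"ty":0,"tz":0.137,"ax":0,"ay":0,"az":0},{"grip":-1,"tx":0.001,"ty":0,"tz":0.137,"ax":0,"ay":0,"az":0},{"grip":-1,"tx":0.001,"ty":0,"tz":0.137,"ax":0,"ay":0,"az":0},{"grip":-1,"tx":0.001,"ty":0,"tz":0.137,"ax":0,"ay":0,"az":0}]'
python3 plan.py ".6752 -.0696 .17" ".5287 -.1595 .17" ".5287 -.1595 .094"
```

```text
clock: 23.3
position: [0.6765, -0.0697, 0.0878]
eef_rot: [3.139, -0.0, 1.487]
contact_force: [1.0, 0.1, 5.5]
grip_width: 0.363
grip_force: 60.0
now [ 0.6765 -0.0697  0.0878] 1.487 rpy [ 3.139 -0.     1.487] t 23.3 w 0.363 q [-0.41  0.72  0.63  1.69 -0.52  0.9   0.35]
.6752 -.0696 .17 -> tx 0.000 ty -0.003 tz -0.205 az -0.000
.5287 -.1595 .17 -> tx -0.255 ty -0.346 tz -0.000 az -0.000
.5287 -.1595 .094 -> tx 0.000 ty 0.000 tz 0.190 az -0.000
```

```bash
python3 -m creep '[{"grip":-1,"tx":0,"ty":-0.003,"tz":-0.06,"ax":0,"ay":0,"az":0},{"grip":-1,"tx":0,"ty":-0.003,"tz":-0.14,"ax":0,"ay":0,"az":0},{"grip":-1,"tx":0,"ty":-0.003,"tz":-0.205,"ax":0,"ay":0,"az":0},{"grip":-1,"tx":0,"ty":-0.003,"tz":-0.205,"ax":0,"ay":0,"az":0}]'
python3 -m creep '[{"grip":-1,"tx":-0.03,"ty":-0.04,"tz":0,"ax":0,"ay":0,"az":0},{"grip":-1,"tx":-0.08,"ty":-0.11,"tz":0,"ax":0,"ay":0,"az":0},{"grip":-1,"tx":-0.15,"ty":-0.2,"tz":0,"ax":0,"ay":0,"az":0},{"grip":-1,"tx":-0.22,"ty":-0.29,"tz":0,"ax":0,"ay":0,"az":0},{"grip":-1,"tx":-0.255,"ty":-0.346,"tz":0,"ax":0,"ay":0,"az":0},{"grip":-1,"tx":-0.255,"ty":-0.346,"tz":0,"ax":0,"ay":0,"az":0},{"grip":-1,"tx":-0.255,"ty":-0.346,"tz":0,"ax":0,"ay":0,"az":0}]'
python3 plan.py ".5287 -.1595 .094"
```

```text
clock: 23.8
position: [0.6748, -0.0698, 0.1712]
eef_rot: [3.138, -0.0, 1.487]
contact_force: [0.4, -1.0, -2.2]
grip_width: 0.362
grip_force: 60.0
clock: 24.68
position: [0.5277, -0.1586, 0.1681]
eef_rot: [-3.141, -0.0, 1.488]
contact_force: [0.9, 0.1, -1.7]
grip_width: 0.361
grip_force: 60.0
now [ 0.5277 -0.1586  0.1681] 1.488 rpy [-3.141 -0.     1.488] t 24.68 w 0.361 q [-0.41  0.43  0.76  1.95 -0.37  0.9   0.46]
.5287 -.1595 .094 -> tx -0.002 ty 0.003 tz 0.185 az -0.000
```

```bash
python3 -m creep '[{"grip":-1,"tx":-0.002,"ty":0.003,"tz":0.06,"ax":0,"ay":0,"az":0},{"grip":-1,"tx":-0.002,"ty":0.003,"tz":0.12,"ax":0,"ay":0,"az":0},{"grip":-1,"tx":-0.002,"ty":0.003,"tz":0.17,"ax":0,"ay":0,"az":0},{"grip":-1,"tx":-0.002,"ty":0.003,"tz":0.187,"ax":0,"ay":0,"az":0},{"grip":-1,"tx":-0.002,"ty":0.003,"tz":0.187,"ax":0,"ay":0,"az":0},{"grip":-1,"tx":-0.002,"ty":0.003,"tz":0.187,"ax":0,"ay":0,"az":0}]'
python3 -m creep '[{"grip":0.2,"tx":0,"ty":0,"tz":0,"ax":0,"ay":0,"az":0},{"grip":0.2,"tx":0,"ty":0,"tz":0,"ax":0,"ay":0,"az":0},{"grip":0.2,"tx":0,"ty":0,"tz":0,"ax":0,"ay":0,"az":0},{"grip":0.2,"tx":0,"ty":0,"tz":-0.15,"ax":0,"ay":0,"az":0},{"grip":0.2,"tx":0,"ty":0,"tz":-0.3,"ax":0,"ay":0,"az":0},{"grip":0.2,"tx":0,"ty":0,"tz":-0.3,"ax":0,"ay":0,"az":0},{"grip":0.2,"tx":0,"ty":0,"tz":-0.3,"ax":0,"ay":0,"az":0}]'
python3 plan.py ".45 -.05 .21 2.0" ".44 .15 .21 2.5" ".403 .315 .12 3.01" ".403 .315 .004 3.056"
```

```text
clock: 25.42
position: [0.529, -0.1604, 0.094]
eef_rot: [3.141, 0.0, 1.487]
contact_force: [0.1, -0.2, -1.1]
grip_width: 0.363
grip_force: 60.1
clock: 26.3
position: [0.5283, -0.1598, 0.2134]
eef_rot: [-3.141, -0.001, 1.487]
contact_force: [-0.1, -0.3, 0.3]
grip_width: 0.599
grip_force: 0.0
now [ 0.5283 -0.1598  0.2134] 1.487 rpy [-3.141e+00 -1.000e-03  1.487e+00] t 26.3 w 0.599 q [-0.45  0.37  0.8   1.91 -0.32  0.99  0.42]
.45 -.05 .21 2.0 -> tx 0.257 ty -0.218 tz 0.009 az -0.979
.44 .15 .21 2.5 -> tx 0.465 ty 0.185 tz -0.000 az -0.955
.403 .315 .12 3.01 -> tx 0.321 ty 0.275 tz 0.225 az -0.974
.403 .315 .004 3.056 -> tx 0.000 ty 0.000 tz 0.290 az -0.088
```

```bash
python3 -m creep '[{"grip":0,"tx":0.257,"ty":-0.218,"tz":0.009,"ax":0,"ay":0,"az":-0.979},{"grip":0,"tx":0.257,"ty":-0.218,"tz":0.009,"ax":0,"ay":0,"az":-0.979},{"grip":0,"tx":0.257,"ty":-0.218,"tz":0.009,"ax":0,"ay":0,"az":-0.979},{"grip":0,"tx":0.257,"ty":-0.218,"tz":0.009,"ax":0,"ay":0,"az":-0.979}]'
python3 -m creep '[{"grip":-0.2,"tx":0.465,"ty":0.185,"tz":0,"ax":0,"ay":0,"az":-0.955},{"grip":-0.2,"tx":0.465,"ty":0.185,"tz":0,"ax":0,"ay":0,"az":-0.955},{"grip":-0.2,"tx":0.465,"ty":0.185,"tz":0,"ax":0,"ay":0,"az":-0.955},{"grip":-0.2,"tx":0.465,"ty":0.185,"tz":0,"ax":0,"ay":0,"az":-0.955}]'
python3 -m creep '[{"grip":-0.2,"tx":0.321,"ty":0.275,"tz":0,"ax":0,"ay":0,"az":-0.974},{"grip":-0.2,"tx":0.321,"ty":0.275,"tz":0,"ax":0,"ay":0,"az":-0.974},{"grip":-0.2,"tx":0.321,"ty":0.275,"tz":0.1,"ax":0,"ay":0,"az":-0.974},{"grip":-0.2,"tx":0.321,"ty":0.275,"tz":0.225,"ax":0,"ay":0,"az":-0.974},{"grip":-0.2,"tx":0.321,"ty":0.275,"tz":0.225,"ax":0,"ay":0,"az":-0.974},{"grip":-0.2,"tx":0.321,"ty":0.275,"tz":0.225,"ax":0,"ay":0,"az":-0.974},{"grip":-0.2,"tx":0.321,"ty":0.275,"tz":0.225,"ax":0,"ay":0,"az":-0.974}]'
python3 plan.py ".403 .315 .004 3.056"
```

```text
clock: 26.8
position: [0.449, -0.0495, 0.209]
eef_rot: [-3.139, -0.001, 2.001]
contact_force: [-0.1, -0.0, 0.6]
grip_width: 0.499
grip_force: 0.0
clock: 27.3
position: [0.4404, 0.1528, 0.2093]
eef_rot: [-3.141, -0.0, 2.502]
contact_force: [0.5, -0.4, 1.0]
grip_width: 0.4
grip_force: 0.0
clock: 28.18
position: [0.405, 0.3143, 0.122]
eef_rot: [3.139, 0.002, 3.007]
contact_force: [0.5, 0.4, -0.5]
grip_width: 0.397
grip_force: 0.0
now [0.405  0.3143 0.122 ] 3.007 rpy [3.139e+00 2.000e-03 3.007e+00] t 28.18 w 0.397 q [-1.04  0.36  0.31  2.06 -0.16  0.74  0.81]
.403 .315 .004 3.056 -> tx 0.005 ty 0.001 tz 0.295 az -0.094
```

```bash
python3 -m creep '[{"grip":-0.2,"tx":0.005,"ty":0.001,"tz":0.12,"ax":0,"ay":0,"az":-0.094},{"grip":-0.2,"tx":0.005,"ty":0.001,"tz":0.24,"ax":0,"ay":0,"az":-0.094},{"grip":-0.2,"tx":0.005,"ty":0.001,"tz":0.297,"ax":0,"ay":0,"az":-0.094},{"grip":-0.2,"tx":0.005,"ty":0.001,"tz":0.297,"ax":0,"ay":0,"az":-0.094},{"grip":-0.2,"tx":0.005,"ty":0.001,"tz":0.297,"ax":0,"ay":0,"az":-0.094},{"grip":-1,"tx":0.005,"ty":0.001,"tz":0.297,"ax":0,"ay":0,"az":-0.094},{"grip":-1,"tx":0.005,"ty":0.001,"tz":0.297,"ax":0,"ay":0,"az":-0.094},{"grip":-1,"tx":0.005,"ty":0.001,"tz":0.297,"ax":0,"ay":0,"az":-0.094},{"grip":-1,"tx":0.005,"ty":0.001,"tz":0.297,"ax":0,"ay":0,"az":-0.094}]'
python3 plan.py ".405 .315 .21" ".44 .15 .21 2.54" ".45 -.03 .21 2.03" ".4328 -.107 .12 1.52" ".4328 -.107 .01 1.485"
```

```text
clock: 29.3
position: [0.4021, 0.3156, 0.0026]
eef_rot: [3.14, 0.001, 3.058]
contact_force: [-0.7, -1.0, 8.5]
grip_width: 0.135
grip_force: 59.3
now [0.4021 0.3156 0.0026] 3.058 rpy [3.140e+00 1.000e-03 3.058e+00] t 29.3 w 0.135 q [-0.96  0.57  0.22  2.11 -0.25  0.48  0.94]
.405 .315 .21 -> tx -0.007 ty -0.001 tz -0.518 az -0.000
.44 .15 .21 2.54 -> tx -0.121 ty -0.404 tz -0.000 az 0.990
.45 -.03 .21 2.03 -> tx -0.275 ty -0.357 tz -0.000 az 0.974
.4328 -.107 .12 1.52 -> tx -0.153 ty -0.124 tz 0.225 az 0.974
.4328 -.107 .01 1.485 -> tx 0.000 ty 0.000 tz 0.275 az 0.067
```

```bash
python3 -m creep '[{"grip":-1,"tx":-0.007,"ty":0,"tz":-0.1,"ax":0,"ay":0,"az":0},{"grip":-1,"tx":-0.007,"ty":0,"tz":-0.24,"ax":0,"ay":0,"az":0},{"grip":-1,"tx":-0.007,"ty":0,"tz":-0.38,"ax":0,"ay":0,"az":0},{"grip":-1,"tx":-0.007,"ty":0,"tz":-0.518,"ax":0,"ay":0,"az":0},{"grip":-1,"tx":-0.007,"ty":0,"tz":-0.518,"ax":0,"ay":0,"az":0}]'
python3 -m creep '[{"grip":-1,"tx":-0.121,"ty":-0.404,"tz":0,"ax":0,"ay":0,"az":0.99},{"grip":-1,"tx":-0.121,"ty":-0.404,"tz":0,"ax":0,"ay":0,"az":0.99},{"grip":-1,"tx":-0.121,"ty":-0.404,"tz":0,"ax":0,"ay":0,"az":0.99},{"grip":-1,"tx":-0.121,"ty":-0.404,"tz":0,"ax":0,"ay":0,"az":0.99}]'
python3 -m creep '[{"grip":-1,"tx":-0.275,"ty":-0.357,"tz":0,"ax":0,"ay":0,"az":0.974},{"grip":-1,"tx":-0.275,"ty":-0.357,"tz":0,"ax":0,"ay":0,"az":0.974},{"grip":-1,"tx":-0.275,"ty":-0.357,"tz":0,"ax":0,"ay":0,"az":0.974},{"grip":-1,"tx":-0.275,"ty":-0.357,"tz":0,"ax":0,"ay":0,"az":0.974},{"grip":-1,"tx":-0.275,"ty":-0.357,"tz":0,"ax":0,"ay":0,"az":0.974}]'
python3 plan.py ".434 -.107 .13 1.52"
```

```text
clock: 29.92
position: [0.4064, 0.3167, 0.2134]
eef_rot: [3.133, 0.006, 3.058]
contact_force: [0.3, 1.1, -1.7]
grip_width: 0.134
grip_force: 58.8
clock: 30.42
position: [0.4389, 0.146, 0.208]
eef_rot: [-3.141, -0.0, 2.533]
contact_force: [-0.3, 0.9, 0.3]
grip_width: 0.141
grip_force: 58.8
clock: 31.05
position: [0.4489, -0.0289, 0.2081]
eef_rot: [-3.141, -0.001, 2.033]
contact_force: [-0.8, 1.2, -0.6]
grip_width: 0.137
grip_force: 58.8
now [ 0.4489 -0.0289  0.2081] 2.033 rpy [-3.141e+00 -1.000e-03  2.033e+00] t 31.05 w 0.137 q [-0.73  0.14  0.73  2.13 -0.12  0.91  0.53]
.434 -.107 .13 1.52 -> tx -0.158 ty -0.120 tz 0.195 az 0.980
```

```bash
python3 -m creep '[{"grip":-1,"tx":-0.158,"ty":-0.12,"tz":0,"ax":0,"ay":0,"az":0.98},{"grip":-1,"tx":-0.158,"ty":-0.12,"tz":0,"ax":0,"ay":0,"az":0.98},{"grip":-1,"tx":-0.158,"ty":-0.12,"tz":0,"ax":0,"ay":0,"az":0.98},{"grip":-1,"tx":-0.158,"ty":-0.12,"tz":0.1,"ax":0,"ay":0,"az":0.98},{"grip":-1,"tx":-0.158,"ty":-0.12,"tz":0.195,"ax":0,"ay":0,"az":0.98},{"grip":-1,"tx":-0.158,"ty":-0.12,"tz":0.195,"ax":0,"ay":0,"az":0.98},{"grip":-1,"tx":-0.158,"ty":-0.12,"tz":0.195,"ax":0,"ay":0,"az":0.98}]'
python3 plan.py ".4328 -.107 .009 1.485"
python3 - <<'E'
from h import *
d=cams.camera('side'); p=proj(d,[.48,-.11,.08]).astype(int); cv2.imwrite('pics/mk.png',cv2.resize(d['image'][p[1]-60:p[1]+60,p[0]-80:p[0]+80],None,fx=4,fy=4,interpolation=cv2.INTER_CUBIC))
E
```

```text
clock: 31.92
position: [0.4348, -0.1075, 0.1313]
eef_rot: [3.141, -0.0, 1.519]
contact_force: [-0.3, -0.4, 0.6]
grip_width: 0.137
grip_force: 58.8
now [ 0.4348 -0.1075  0.1313] 1.519 rpy [ 3.141 -0.     1.519] t 31.93 w 0.137 q [-0.56  0.31  0.79  2.21 -0.33  0.73  0.41]
.4328 -.107 .009 1.485 -> tx 0.001 ty -0.005 tz 0.306 az 0.065
```

View pics/mk.png

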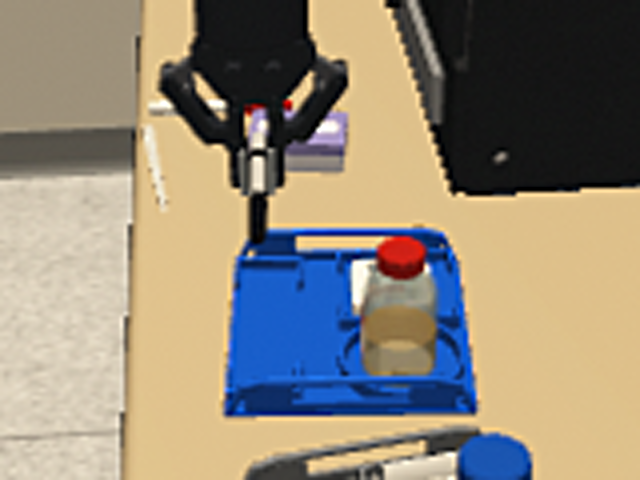

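Marker is level, lengthwise over the cradle; stain bottle stands in the well. Lowering.

```bash
python3 -m creep '[{"grip":-1,"tx":0.001,"ty":-0.005,"tz":0.1,"ax":0,"ay":0,"az":0.065},{"grip":-1,"tx":0.001,"ty":-0.005,"tz":0.2,"ax":0,"ay":0,"az":0.065},{"grip":-1,"tx":0.001,"ty":-0.005,"tz":0.27,"ax":0,"ay":0,"az":0.065},{"grip":-1,"tx":0.001,"ty":-0.005,"tz":0.3,"ax":0,"ay":0,"az":0.065},{"grip":-1,"tx":0.001,"ty":-0.005,"tz":0.308,"ax":0,"ay":0,"az":0.065},{"grip":-1,"tx":0.001,"ty":-0.005,"tz":0.308,"ax":0,"ay":0,"az":0.065}]'
```

```text
clock: 32.72
position: [0.433, -0.1077, 0.0082]
eef_rot: [3.14, -0.0, 1.483]
contact_force: [-0.0, 0.5, 0.1]
grip_width: 0.137
grip_force: 58.8
```

```bash
python3 -m creep '[{"grip":-0.3,"tx":0,"ty":0,"tz":0,"ax":0,"ay":0,"az":0},{"grip":-0.3,"tx":0,"ty":0,"tz":0,"ax":0,"ay":0,"az":0},{"grip":-0.3,"tx":0,"ty":0,"tz":0,"ax":0,"ay":0,"az":0},{"grip":-0.3,"tx":0,"ty":0,"tz":-0.15,"ax":0,"ay":0,"az":0},{"grip":-0.3,"tx":0,"ty":0,"tz":-0.35,"ax":0,"ay":0,"az":0},{"grip":-0.3,"tx":0,"ty":0,"tz":-0.55,"ax":0,"ay":0,"az":0},{"grip":-0.3,"tx":0,"ty":0,"tz":-0.55,"ax":0,"ay":0,"az":0}]'
python3 -m creep '[{"grip":-0.3,"tx":0.8,"ty":0,"tz":0,"ax":0,"ay":0,"az":-0.9},{"grip":-0.3,"tx":0.8,"ty":0,"tz":0,"ax":0,"ay":0,"az":-0.9},{"grip":-0.3,"tx":0.8,"ty":0,"tz":0,"ax":0,"ay":0,"az":-0.9},{"grip":-0.3,"tx":0.8,"ty":0,"tz":0,"ax":0,"ay":0,"az":-0.9},{"grip":-0.3,"tx":0.8,"ty":0,"tz":0,"ax":0,"ay":0,"az":-0.9},{"grip":-0.3,"tx":0.8,"ty":0,"tz":0,"ax":0,"ay":0,"az":-0.9},{"grip":-0.3,"tx":0.8,"ty":0,"tz":0,"ax":0,"ay":0,"az":-0.9}]'
cat > chk.py <<'E'
from fit import *
c=cams.camera('top'); im=c['image']
def m(t,near=None):
    r=nets.masks_of(c,t); r=[x for x in r if near is None or np.linalg.norm(np.array(x['uv'])-proj(c,near))<15]
    return r[0]['pixels'].astype(bool) if r else None
T=boxpts(.09,.094,0,.034); tr={}
for t,y,d in[('tray_casting',.14,[.5058,-.362,.141]),('tray_staining',-.086,[.4946,-.1124,-.0857])]:
    M=m(t); tr[t]=np.array(d)
    if M is not None: print(t,fit(c,T,M,(y,)))
def rel(n,t,w,yaw=None):
    p=tr[t]; R=np.array([[np.cos(p[2]),np.sin(p[2])],[-np.sin(p[2]),np.cos(p[2])]]); print(n,'tray xy',np.round(R@(np.array(w)-p[:2]),4),'' if yaw is None else round(yaw-p[2],3))
for n,t,h,k,z,w in[('white_comb','tray_casting',.015,.059,.009,[.444,-.371,.01]),('lab_timer','tray_staining',.031,.031,.014,[.536,-.072,.01]),('black_marker','tray_staining',.0065,.0675,.012,[.433,-.107,.01])]:
    M=m(n,w)
    if M is None: print(n,'none'); continue
    p,e=fit(c,boxpts(h,k,.005,.005+z),M,(tr[t][2],)); rel(n+' %.3f'%e,t,p[:2],p[2])
hsv=cv2.cvtColor(im,cv2.COLOR_BGR2HSV)
for n,t,w,f in [('buffer','tray_casting',[.5495,-.4,.14],lambda h:(abs(h[...,0].astype(int)-110)<12)&(h[...,1]>150)),('stain','tray_staining',[.5287,-.1595,.11],lambda h:((h[...,0]<6)|(h[...,0]>174))&(h[...,1]>150))]:
    u0,v0=proj(c,w).astype(int); k=f(hsv)&False; s=np.s_[v0-12:v0+13,u0-12:u0+13]; k[s]=f(hsv)[s]
    v,u=np.nonzero(k); rel(n+' %d'%k.sum(),t,at_z(c,(u.mean(),v.mean()),w[2])[:2])
for n,w,b in[('red_marker',[.413,.2344,.01],(boxpts(.0065,.0675,0,.012),1.528)),('slide_box',[.4785,.15,.03],(boxpts(.03,.043,0,.03),1.42))]:
    M=m(n,w)
    if M is not None: print(n,fit(c,b[0],M,(b[1],)))
cv2.imwrite('pics/end.png',cv2.resize(im[120:290,160:500],None,fx=2.35,fy=2.35,interpolation=cv2.INTER_CUBIC))
d=cams.camera('side'); cv2.imwrite('pics/ends.png',cv2.resize(d['image'][190:330,250:430],None,fx=4,fy=4,interpolation=cv2.INTER_CUBIC))
E
python3 chk.py
```

```text
clock: 33.6
position: [0.4327, -0.1081, 0.2297]
eef_rot: [3.139, -0.001, 1.483]
contact_force: [0.7, 0.7, -0.2]
grip_width: 0.346
grip_force: 0.0
clock: 34.48
position: [0.4598, 0.2108, 0.227]
eef_rot: [-3.141, 0.001, 1.955]
contact_force: [0.2, 0.2, -0.1]
grip_width: 0.351
grip_force: 0.0
tray_casting (array([ 0.50690555, -0.35977776,  0.15353704]), np.float64(0.3714902614160012))
tray_staining (array([ 0.49536245, -0.11330674, -0.076942  ]), np.float64(0.29170879186204873))
white_comb 0.120 tray xy [-0.0658 -0.0025] -0.017
lab_timer 0.011 tray xy [0.0369 0.043 ] -0.027
black_marker 0.138 tray xy [-0.0627  0.0024] 0.001
buffer 127 tray xy [ 0.0357 -0.0466] 
stain 86 tray xy [ 0.0375 -0.0446] 
slide_box (array([0.47745118, 0.15136538, 1.42128653]), np.float64(0.006538078516961418))
```

View pics/end.png

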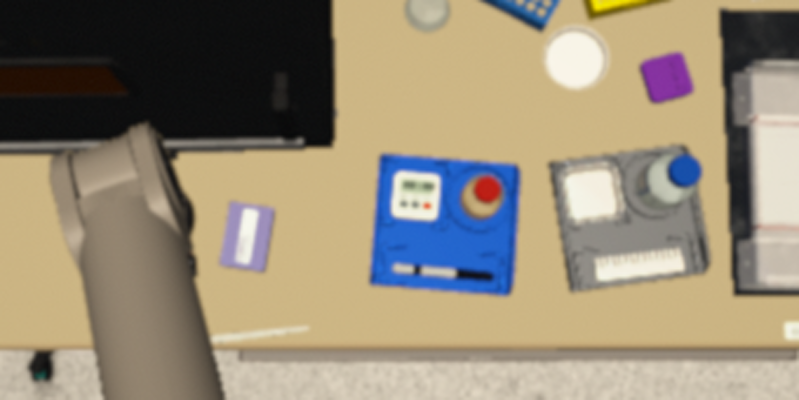

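View pics/ends.png

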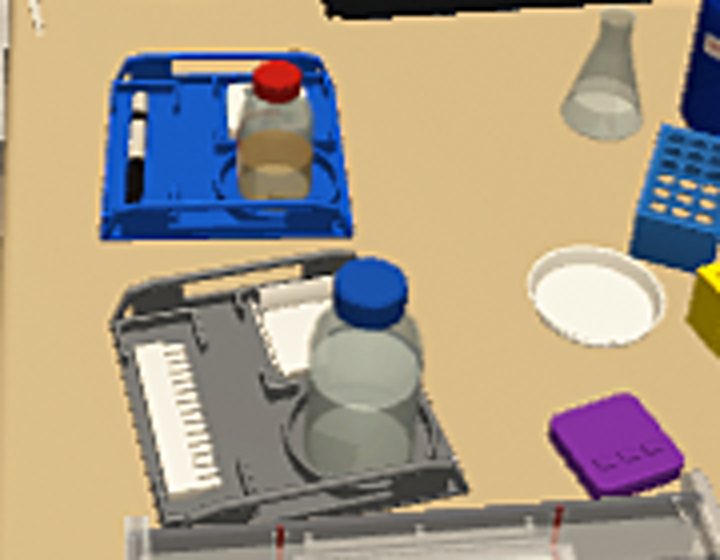

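The pictures show all five things upright and flat at their places, within about 4 mm. The slide box has not moved. The last look at the red marker, before the hand passed over it, showed it undisturbed. Handing in.

```bash
python3 -c "
from cell import bot
print(bot.close_job())"
```

```text
the job is handed in; nothing more can be done
None
```

Both gel kits are made up and the job is handed in at about 35 s on the clock: the final camera check put all five items within about 4 mm of their places and the slide box unmoved. The red marker was hidden by the arm in that last view but was not touched by any move; no verdict came back.

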